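# Push a printed cover through the go gauge

## Robot

A 6-joint arm with a two-finger parallel gripper is mounted at the origin on the work surface. World frame = base frame: x ahead of the robot, y to its left, z up, the work surface at z = 0. Lengths are in m, angles in rad, forces in N, time in s.
With the tool pointing down it reaches from about 0.3 to 0.875 m from the base axis. Payload 6.4 kg.
Tool frame: the origin (TCP) lies midway between the tips of the shut fingers; the grasp point (between the pads) lies 19 mm behind it; z points along the fingers, y is the direction in which the jaws open and shut (so a half turn about z gives the same grasp; the last joint's range is limited). The gripper opens to 85 mm and grips with 20 to 120 N. Pads are 22 mm wide; open, the fingers measure 114 mm over their backs; the gripper's body (76 mm by 85 mm) begins 54 mm behind the grasp point. The pads swing forward as they close: fully open they stand 13 mm farther back than shut.
Start: joints at [-1.428, 0.181, 1.607, -0, 1.354, -0.206], TCP at [0.197, -0.54, 0.231] pointing down, gripper open.
Joint ranges: [-2.99, 2.99], [-0.89, 2.07], [0.3, 2.58], [-1.14, 4.28], [0, 2.63], [-3.12, 3.12]. Speed limits (rad/s): [2.57, 2.57, 3.01, 3.14, 3.14, 3.14].

## Interface

Orientations are given as a unit quaternion [w, x, y, z].
In Python, from bench import ctrl gives the robot as it stands.
- The arm moves only by the tool apply_moves, never from a script. Its argument "plan" is a list of rows, each an object with "translation": the shift along the tool's x, y, z in m, a list of three; "angular": the turn, a rotation vector about the tool's x, y, z in rad, a list of three; "hand": the finger opening in m, from 0 to 0.0854. In form: [{"translation": [x, y, z], "angular": [rx, ry, rz], "hand": hand}, ...]. A call has 1 to 10 rows; each row shifts and turns the commanded pose from where the row before left it, along the tool's axes as they then stand; what a row does not reach is not made up. A row lasts 1/8 s, in which the tool goes at most 62.5 mm and 10.7 degrees, less where a joint would pass 70% of its speed; a pose out of reach is approached as far as the arm can. A call with a gripper value outside its range is refused whole. The fingers move at their own pace and stop on an object; the grip force is fixed at half the most. Time passes only in rows, so rows that do not move let the fingers close. It gives the time, the measured TCP pose, the force and the opening at its end, in the units of the state.
- ctrl.get_obs(): the state, without advancing time (a new reading comes with each control period).
- ctrl.camera(name): name is "scene" or "side" or "wrist"; returns a dict with "img" (384x512x3 uint8, red, green, blue), "K" (3x3 intrinsics, pixels), "eye" and "orientation" of the camera in the world. Camera axes: x right, y up, looking along -z (the intrinsics and any distortion apply to the point x, -y, -z); pixel columns grow to the right and rows downward; lengths in m; the calibration is good to about 2 mm. A picture is of the moment at which its call begins. There is no depth.
- ctrl.hand_in(): hands the job in, once; it reports no verdict.
The state is a dict: "time_s": time; "q": joint angles; "dq": joint speeds; "joint_efforts": joint torques, N m; "eef_pos": TCP position; "eef_rot": TCP orientation; "wrist_force": force on the tool from outside, world axes, zero at the start; "torque": the same for the moment, N m; "opening": opening from 0.0 (shut) to 1.0 (fully open).
Only numpy, scipy, OpenCV 4.12 (cv2) and the standard library are available. Lean on these libraries where they do the work, as an engineer would, in place of code of your own. Each camera call takes 0.05 s, during which the arm holds its last target.

## Task

Check the width of the freshly printed flat cover: with the fingertips, push it along the desk, end first, straight through the gap between the two steel gauge blocks, and on until all of it lies on the sheet of paper on the other side. Only push it, never lift or tip it, and leave the other things on the desk where they are. Then move clear of it.

Things in the scene. Friction and masses are not known exactly. Their poses are not given: they have to be found in the camera images.
- gauge: Go gauge: two steel blocks fixed to the desk, 40 mm tall, with an 82 mm wide straight gap between them. Origin: on the desk in the middle of the gap. Its x axis runs along the passage (roughly along world y), its y axis from one block to the other. Each block is 60 mm long along x, 36 mm wide along y (from y = 41 to 77 mm, and the same at minus y), with both ends rounded to an 18 mm radius, which gives a lead-in. It can be passed in either direction.
- cover: Printed grey cover, a flat closed box 110 mm long (x) x 76 mm wide (y) x 24 mm tall with vent slots drawn on its top, about 0.13 kg, free to slide on the desk. Origin: centre of its underside; z up. It starts on one side of the gauge (which side varies), off the centre line and turned up to about 30 degrees from the passage. Only its 76 mm width fits the gap, with 3 mm to spare on each side; either end may lead.
- sheet: White sheet of paper flat on the desk on the other side of the gauge, 220 mm (x) x 180 mm (y), no noticeable thickness, fixed. Origin: its centre; its x axis runs roughly along the passage. Its centre may be up to about 35 mm off the centre line of the gap.
- corner_fl (a point): Bottom corner of the cover at its own +x, +y (55 mm along its x and 38 mm along its y from its origin).
- corner_fr (a point): Bottom corner of the cover at its own +x, -y (55 mm along its x and 38 mm along its y from its origin).
- corner_bl (a point): Bottom corner of the cover at its own -x, +y (55 mm along its x and 38 mm along its y from its origin).
- corner_br (a point): Bottom corner of the cover at its own -x, -y (55 mm along its x and 38 mm along its y from its origin).
- gear: Bystander, loose, to be left alone: printed toothed wheel lying flat, 47 mm across, 14 mm tall; origin at its underside; it stands close outside the gauge block farther from the robot.
- nozzle_jar: Bystander, loose, to be left alone: small closed jar, 38 mm across, 48 mm tall; origin at its underside; it stands close outside the gauge block nearer the robot.
- glue_stick: Bystander, loose, to be left alone: upright white stick, 28 mm across, 60 mm tall; origin at its underside.
- spool: Bystander, loose, to be left alone: small filament spool lying flat, 100 mm across, 40 mm tall; origin at its underside.
- scraper: Bystander, loose, to be left alone: hand scraper lying flat, about 200 mm long, up to 24 mm tall; origin at its underside.
- caliper: Bystander, loose, to be left alone: steel caliper lying flat, 200 mm long, 13 mm tall; origin at its underside.
- bracket: Bystander, loose, to be left alone: printed L-shaped bracket, 50 x 36 mm, 40 mm tall; origin at its underside.
Not all that is in view belongs to the job. Leave any brown look-alike of the cover alone. Leave any green look-alike of the gauge alone.

How it is judged:
On the way, in this order (a step that is already met when the one before it is completed fails the run):
1. the cover is in the gap between the blocks, flat on the desk (x of cover in the frame of gauge between -0.03 and 0.03 m and y of cover in the frame of gauge between -0.01 and 0.01 m and height (world z) of cover below 0.006 m), for 0.1 s.
2. the cover has come out of the gap completely, on the side of the sheet (horizontal distance between cover and gauge above 0.084 m and horizontal distance between cover and sheet below 0.13 m), for 0.1 s.
At the end, for the whole second after the job is handed in: All four corners of the cover lie on the sheet (2 mm allowance over its edges), the cover is flat on the desk and at rest (x of corner_fl in the frame of sheet between -0.112 and 0.112 m and y of corner_fl in the frame of sheet between -0.092 and 0.092 m and x of corner_fr in the frame of sheet between -0.112 and 0.112 m and y of corner_fr in the frame of sheet between -0.092 and 0.092 m and x of corner_bl in the frame of sheet between -0.112 and 0.112 m and y of corner_bl in the frame of sheet between -0.092 and 0.092 m and x of corner_br in the frame of sheet between -0.112 and 0.112 m and y of corner_br in the frame of sheet between -0.092 and 0.092 m and height (world z) of cover below 0.004 m and angle between cover's own z axis and vertical below 0.05 rad and linear speed of cover below 0.01 m/s); the robot touches nothing.
It fails at once if the cover is lifted or carried (height (world z) of cover above 0.01 m).
It fails at once if the cover is tipped up (angle between cover's own z axis and vertical above 0.25 rad).
It fails at once if another thing on the desk is moved by more than 20 mm (distance of any of gear, nozzle_jar, glue_stick, spool, scraper, caliper, bracket from where it was at the start of the episode above 0.02 m).
It also fails if it takes over 70 s, if anything falls off the work surface, if the arm or the gripper's body presses on something with over 40 N, if the wrist force passes 120 N, or if a joint passes its speed limit or range.

## Working session

There is one attempt and no reset: what is moved stays moved. The work goes in short steps, Python scripts to look and compute and a tool call to move; the robot and the scene stay as the last step left them, time stands still between calls to the robot, and variables do not carry over. Pictures are saved under pics/ and viewed, and the job is handed in when it is done.

Besides the shell and the picture viewer there is one more tool, called in YAML: its name, and indented under it one key for each argument. apply_moves: Moves the arm, as the interface text tells. Its arguments: {"type":"object","properties":{"plan":{"type":"array","items":{"type":"object","properties":{"translation":{"type":"array","items":{"type":"number"}},"angular":{"type":"array","items":{"type":"number"}},"hand":{"type":"number"}}}}},"required":["plan"]}

```bash
ls; mkdir -p pics; python3 - <<'E'
from bench import ctrl
import cv2
print(ctrl.get_obs())
for n in ["scene","side","wrist"]:
    c=ctrl.camera(n); cv2.imwrite(f"pics/{n}0.png",c["img"][:,:,::-1]); print(n,c["K"],c["eye"],c["orientation"],[k for k in c])
E
```

```text
pics
{'time_s': 0.0, 'q': array([-1.42831179e+00,  1.81553184e-01,  1.60796207e+00,  1.96563609e-05,
        1.35379311e+00, -2.06258325e-01]), 'dq': array([-9.09191233e-05, -1.60685915e-03,  1.51181598e-04, -3.32816705e-04,
       -1.56224396e-03,  1.33998216e-03]), 'joint_efforts': array([-7.41571366e-04, -4.44866824e+01, -3.51333976e+01, -3.26520585e-04,
        8.92092066e-03,  1.49450926e-05]), 'eef_pos': array([ 0.19645544, -0.53983741,  0.23039952]), 'eef_rot': array([-8.57112335e-04,  9.84835789e-01,  1.73486981e-01,  3.69406574e-05]), 'wrist_force': array([-0.51027651,  0.22199317, -0.4841483 ]), 'torque': array([ 0.03295927, -0.00549547,  0.02273689]), 'opening': 1.0002176715922095}
scene [[427.01449191   0.         261.16385171]
 [  0.         427.01449191 188.20931293]
 [  0.           0.           1.        ]] [ 1.26981217 -0.28803809  0.92558423] [0.77622056 0.29388313 0.19760631 0.52159956] ['img', 'K', 'eye', 'orientation']
side [[365.91285002   0.         257.20151183]
 [  0.         365.91285002 187.94978042]
 [  0.           0.           1.        ]] [ 0.18248404 -0.78442862  0.75183297] [ 0.87817238  0.42596317 -0.08960617 -0.19834157] ['img', 'K', 'eye', 'orientation']
wrist [[273.29935838   0.         254.86746304]
 [  0.         273.29935838 190.14481052]
 [  0.           0.           1.        ]] [ 0.26251631 -0.51567702  0.37292443] [ 0.81120107 -0.11305125  0.08030056 -0.56808808] ['img', 'K', 'eye', 'orientation']
```

View pics/scene0.png

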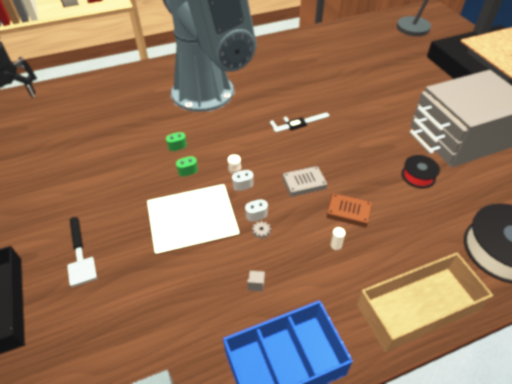

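View pics/side0.png

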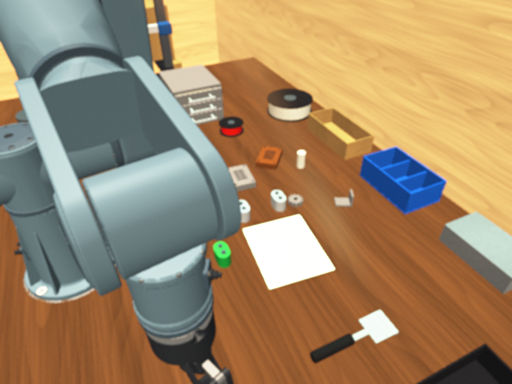

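View pics/wrist0.png

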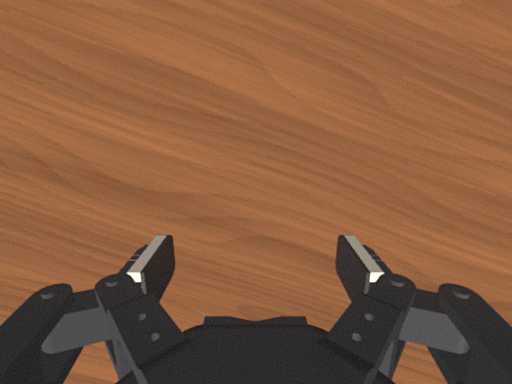

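The scene view shows the grey cover at about (305,180), the gauge blocks at (243,180) and (257,210), and the sheet at (193,217). The jar (234,162) and gear (261,229) stand beside the blocks. The brown look-alike is at (350,209), and the cover sits on the +y side.

```bash
cat > h.py <<'E'
import numpy as np, cv2
from scipy.spatial.transform import Rotation as R
from bench import ctrl
def rot(q): return R.from_quat([q[1],q[2],q[3],q[0]]).as_matrix()
def back(c,uv,z):
    uv=np.atleast_2d(np.array(uv,float)); K=c["K"]
    d=np.c_[(uv[:,0]-K[0,2])/K[0,0],-(uv[:,1]-K[1,2])/K[1,1],-np.ones(len(uv))]@rot(c["orientation"]).T
    e=np.array(c["eye"]); t=(z-e[2])/d[:,2]
    return e+d*t[:,None]
def proj(c,P):
    p=(np.atleast_2d(P)-np.array(c["eye"]))@rot(c["orientation"]); K=c["K"]
    return np.c_[K[0,0]*p[:,0]/-p[:,2]+K[0,2],K[1,1]*-p[:,1]/-p[:,2]+K[1,2]]
E
python3 - <<'E'
from h import *
c=ctrl.camera("scene")
im=c["img"][:,:,::-1]
x0,y0,x1,y1=140,120,400,300
cv2.imwrite("pics/crop.png",cv2.resize(im[y0:y1,x0:x1],None,fx=3,fy=3,interpolation=cv2.INTER_CUBIC))
for n,uv,z in [("cover",(305,180),.024),("g1",(243,180),.04),("g2",(257,208),.04),("sheet",(193,217),0),("jar",(234,158),.048),("gear",(261,229),.014),("brown",(350,209),.024)]:
    print(n,back(c,uv,z).round(3))
o=ctrl.get_obs(); w=ctrl.camera("wrist")
Rt=rot(o["eef_rot"]); print(Rt.round(3)); print("cam in tool",Rt.T@(w["eye"]-o["eef_pos"])); print((Rt.T@rot(w["orientation"])).round(3))
E
```

```text
cover [[0.55  0.141 0.024]]
g1 [[ 0.497 -0.028  0.04 ]]
g2 [[ 0.606 -0.029  0.04 ]]
sheet [[ 0.539 -0.191  0.   ]]
jar [[ 0.412 -0.024  0.048]]
gear [[ 0.656 -0.038  0.014]]
brown [[0.692 0.207 0.024]]
[[ 0.94   0.342 -0.   ]
 [ 0.342 -0.94   0.001]
 [ 0.    -0.001 -1.   ]]
cam in tool [ 0.07039421 -0.00039145 -0.142424  ]
[[-0.     0.961  0.275]
 [ 1.     0.     0.   ]
 [ 0.     0.275 -0.961]]
```

View pics/crop.png

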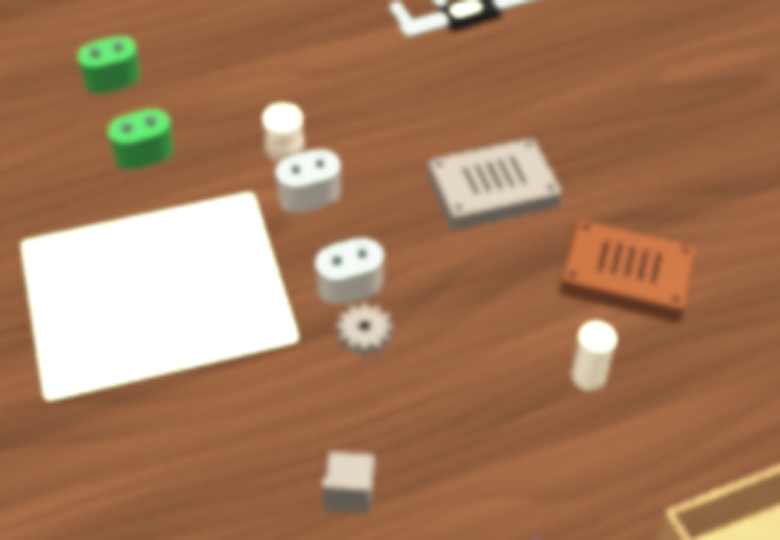

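```bash
cat >> h.py <<'E'
def plan(xyz,yaw,n,hand,o=None):
    """equal rows from the present pose to tcp xyz, tool down with tool-x at yaw; prints the row"""
    o=o or ctrl.get_obs(); R0=rot(o["eef_rot"]); p=np.array(o["eef_pos"])
    cy,sy=np.cos(yaw),np.sin(yaw)
    R1=np.array([[cy,sy,0],[sy,-cy,0],[0,0,-1.]])
    rv=R.from_matrix(R0.T@R1).as_rotvec(); out=[]
    for k in range(n):
        Rk=R0@R.from_rotvec(rv*k/n).as_matrix()
        t=Rk.T@((np.array(xyz)-p)/n)
        out.append(dict(translation=t.round(4).tolist(),angular=(rv/n).round(4).tolist(),hand=hand))
    import json
    for r in out: print(json.dumps(r))
E
python3 -c "
from h import *
plan((.53,-.02,.25),np.pi/2,13,.04)"
```

```text
{"translation": [0.0378, -0.0288, -0.0014], "angular": [-0.0, -0.0001, -0.094], "hand": 0.04}
{"translation": [0.0403, -0.0252, -0.0014], "angular": [-0.0, -0.0001, -0.094], "hand": 0.04}
{"translation": [0.0425, -0.0213, -0.0015], "angular": [-0.0, -0.0001, -0.094], "hand": 0.04}
{"translation": [0.0443, -0.0172, -0.0015], "angular": [-0.0, -0.0001, -0.094], "hand": 0.04}
{"translation": [0.0457, -0.0129, -0.0015], "angular": [-0.0, -0.0001, -0.094], "hand": 0.04}
{"translation": [0.0467, -0.0086, -0.0015], "angular": [-0.0, -0.0001, -0.094], "hand": 0.04}
{"translation": [0.0473, -0.0042, -0.0015], "angular": [-0.0, -0.0001, -0.094], "hand": 0.04}
{"translation": [0.0475, 0.0003, -0.0015], "angular": [-0.0, -0.0001, -0.094], "hand": 0.04}
{"translation": [0.0473, 0.0048, -0.0015], "angular": [-0.0, -0.0001, -0.094], "hand": 0.04}
{"translation": [0.0466, 0.0092, -0.0015], "angular": [-0.0, -0.0001, -0.094], "hand": 0.04}
{"translation": [0.0456, 0.0135, -0.0015], "angular": [-0.0, -0.0001, -0.094], "hand": 0.04}
{"translation": [0.0441, 0.0177, -0.0015], "angular": [-0.0, -0.0001, -0.094], "hand": 0.04}
{"translation": [0.0422, 0.0218, -0.0015], "angular": [-0.0, -0.0001, -0.094], "hand": 0.04}
```

apply_moves:
  plan:
    - {"translation": [0.038, -0.029, -0.0015], "angular": [0, 0, -0.094], "hand": 0.04}
    - {"translation": [0.04, -0.025, -0.0015], "angular": [0, 0, -0.094], "hand": 0.04}
    - {"translation": [0.0425, -0.021, -0.0015], "angular": [0, 0, -0.094], "hand": 0.04}
    - {"translation": [0.044, -0.017, -0.0015], "angular": [0, 0, -0.094], "hand": 0.04}
    - {"translation": [0.0457, -0.013, -0.0015], "angular": [0, 0, -0.094], "hand": 0.04}
    - {"translation": [0.0467, -0.0086, -0.0015], "angular": [0, 0, -0.094], "hand": 0.04}
    - {"translation": [0.0473, -0.004, -0.0015], "angular": [0, 0, -0.094], "hand": 0.04}
    - {"translation": [0.0475, 0, -0.0015], "angular": [0, 0, -0.094], "hand": 0.04}
    - {"translation": [0.047, 0.005, -0.0015], "angular": [0, 0, -0.094], "hand": 0.04}
    - {"translation": [0.0466, 0.009, -0.0015], "angular": [0, 0, -0.094], "hand": 0.04}

```text
time_s: 1.5
eef_pos: [0.4533, -0.1399, 0.2465]
eef_rot: [0.0, 0.799, 0.602, 0.0]
wrist_force: [0.8, -2.1, -0.0]
opening: 0.468
```

```bash
python3 -c "
from h import *
plan((.53,-.02,.25),np.pi/2,4,.04)"
```

```text
{"translation": [0.0341, 0.0102, -0.0009], "angular": [0.0001, 0.0001, -0.0697], "hand": 0.04}
{"translation": [0.0333, 0.0125, -0.0009], "angular": [0.0001, 0.0001, -0.0697], "hand": 0.04}
{"translation": [0.0323, 0.0148, -0.0009], "angular": [0.0001, 0.0001, -0.0697], "hand": 0.04}
{"translation": [0.0312, 0.017, -0.0009], "angular": [0.0001, 0.0001, -0.0697], "hand": 0.04}
```

apply_moves:
  plan:
    - {"translation": [0.034, 0.01, -0.001], "angular": [0, 0, -0.07], "hand": 0.04}
    - {"translation": [0.033, 0.0125, -0.001], "angular": [0, 0, -0.07], "hand": 0.04}
    - {"translation": [0.032, 0.015, -0.001], "angular": [0, 0, -0.07], "hand": 0.04}
    - {"translation": [0.02, 0.012, -0.001], "angular": [0, 0, -0.045], "hand": 0.04}
    - {"translation": [0, 0, 0], "angular": [0, 0, 0], "hand": 0.04}

```text
time_s: 2.12
eef_pos: [0.5241, -0.0319, 0.2502]
eef_rot: [-0.0, 0.716, 0.698, 0.0]
wrist_force: [1.1, -0.3, -0.6]
opening: 0.469
```

```bash
python3 - <<'E'
from h import *
o=ctrl.get_obs(); print(o["eef_pos"],o["eef_rot"])
for n in ["wrist","scene"]:
    c=ctrl.camera(n); im=c["img"][:,:,::-1]; cv2.imwrite(f"pics/{n}1.png",im)
    np.save(f"{n}1.npy",c,allow_pickle=True)
    if n=="wrist": cv2.imwrite("pics/w1b.png",cv2.resize(im,(800,600),interpolation=cv2.INTER_CUBIC))
E
```

```text
[ 0.52405542 -0.03193586  0.25015792] [-1.08399609e-04  7.15775258e-01  6.98330701e-01  3.58284427e-06]
```

View pics/w1b.png

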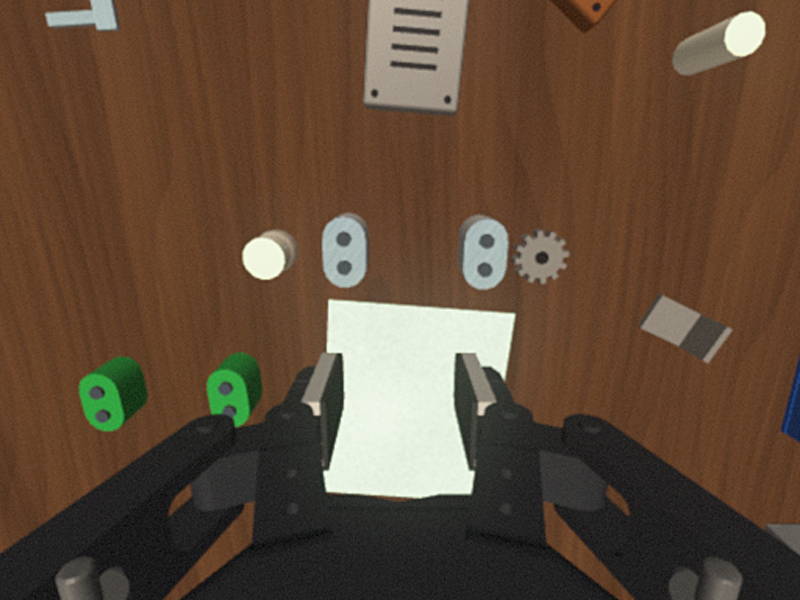

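The wrist view shows the sheet ahead and the gauge block tops at about (345,252) and (485,254) in the 800 px image. The jar is at (265,257) and the gear at (542,257). The cover is cut off by the top edge at about (415,50). I'll move 90 mm towards +y to get it all in frame.

apply_moves:
  plan:
    - {"translation": [0.045, 0.015, 0], "angular": [0, 0, 0], "hand": 0.04}
    - {"translation": [0.045, 0.015, 0], "angular": [0, 0, 0], "hand": 0.04}
    - {"translation": [0.0, 0.0, 0], "angular": [0, 0, -0.025], "hand": 0.04}
    - {"translation": [0, 0, 0], "angular": [0, 0, 0], "hand": 0.04}

```text
time_s: 2.72
eef_pos: [0.5557, 0.055, 0.2501]
eef_rot: [0.0, 0.708, 0.706, -0.0]
wrist_force: [0.2, -0.4, -0.1]
opening: 0.466
```

```bash
python3 - <<'E'
from h import *
o=ctrl.get_obs(); print(o["eef_pos"],o["eef_rot"])
for n in ["wrist"]:
    c=ctrl.camera(n); im=c["img"][:,:,::-1]; cv2.imwrite(f"pics/{n}2.png",im)
    np.save(f"{n}2.npy",c,allow_pickle=True)
    if n=="wrist": cv2.imwrite("pics/w2b.png",cv2.resize(im,(800,600),interpolation=cv2.INTER_CUBIC))
E
```

```text
[0.5556739  0.05501471 0.25011026] [ 8.14182611e-06  7.08065838e-01  7.06146282e-01 -4.45054390e-04]
```

View pics/w2b.png

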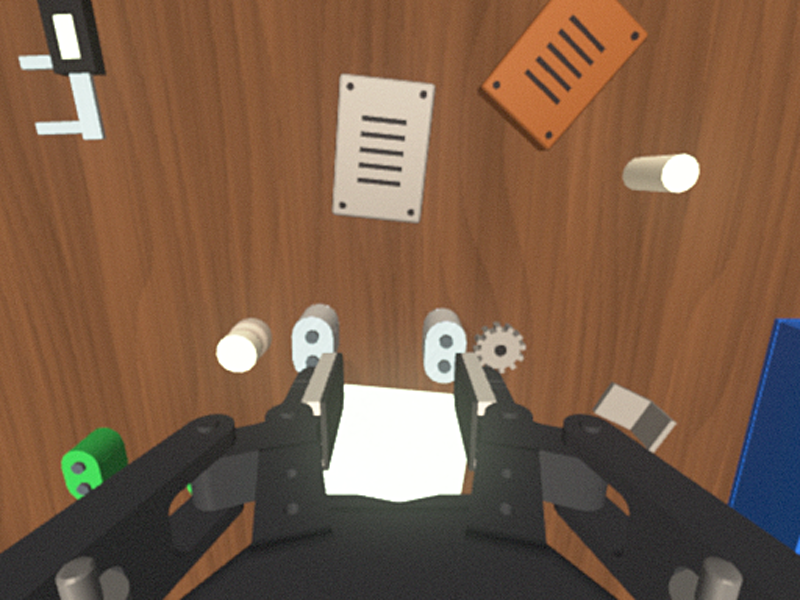

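The whole cover is now in view, with its top corners near (341,74), (434,83), (420,221) and (333,213) in the 800 px image. It is turned only a few degrees. Next I'll measure the poses.

```bash
python3 - <<'E'
from h import *
def ld(n): return np.load(n,allow_pickle=True).item()
a,b,s=ld("wrist1.npy"),ld("wrist2.npy"),ld("scene1.npy")
def quad(img,poly,thr=None):
    hsv=cv2.cvtColor(img,cv2.COLOR_RGB2HSV); m=((hsv[...,1]<70)&(hsv[...,2]>120)).astype(np.uint8)*255
    mask=np.zeros_like(m); cv2.fillPoly(mask,[np.array(poly,np.int32)],255)
    m&=mask
    m=cv2.morphologyEx(m,cv2.MORPH_CLOSE,np.ones((7,7)))
    cs,_=cv2.findContours(m,cv2.RETR_EXTERNAL,cv2.CHAIN_APPROX_NONE)
    return max(cs,key=cv2.contourArea)
k=512/800
def rect(cam,poly,z,nm):
    c=quad(cam["img"],np.array(poly)*k)
    P=back(cam,c[:,0,:],z)[:,:2]
    r=cv2.minAreaRect((P*1000).astype(np.float32)); print(nm,np.round(r[0],1),np.round(r[1],1),round(r[2],2))
rect(b,[(310,50),(460,50),(460,240),(310,240)],.024,"cover w2")
rect(a,[(318,205),(372,205),(372,292),(318,292)],.04,"blkL")
rect(a,[(455,205),(511,205),(511,292),(455,292)],.04,"blkR")
for cam,pts in ((a,[(344,239),(344,268),(487,241),(485,270)]),(b,[(312,336),(313,361),(447,341),(444,366)])):
    print(back(cam,np.array(pts)*k,.04).round(4)[:,:2].tolist())
print("cov corners",back(b,np.array([(341,74),(434,83),(420,221),(333,213)])*k,.024).round(4)[:,:2].tolist())
print("sheet w1",back(a,np.array([(329,300),(514,314),(472,494),(327,490)])*k,0).round(4)[:,:2].tolist())
sc=[(23,240),(255,193),(298,341),(47,400)]
print("sheet scene",back(s,np.array(sc)/3+[140,120],0).round(4)[:,:2].tolist())
sc=[(430,160),(532,140),(559,188),(458,212)]
print("cover scene",back(s,np.array(sc)/3+[140,120],.024).round(4)[:,:2].tolist())
print("jar,gear",back(a,np.array([(265,257)])*k,.048).round(4),back(a,np.array([(542,257)])*k,.014).round(4))
E
```

```text
cover w2 [542.4 144.1] [109.1  75.2] 83.95
blkL [479.1 -20.6] [61.6 36.8] 88.55
blkR [597.2 -25.6] [63.2 37. ] 88.55
[[0.4803, -0.0114], [0.4788, -0.0358], [0.5985, -0.016], [0.5976, -0.0405]]
[[0.4799, -0.0111], [0.4794, -0.0351], [0.5991, -0.0162], [0.5971, -0.0404]]
cov corners [[0.5119, 0.2011], [0.5846, 0.1945], [0.5748, 0.0874], [0.5009, 0.0943]]
sheet w1 [[0.4572, -0.0752], [0.6352, -0.0938], [0.5993, -0.3019], [0.4399, -0.2924]]
sheet scene [[0.432, -0.2926], [0.4582, -0.071], [0.6388, -0.0931], [0.6156, -0.3118]]
cover scene [[0.5026, 0.0944], [0.5158, 0.1984], [0.5824, 0.1929], [0.5736, 0.0912]]
jar,gear [[ 0.4159 -0.0233  0.048 ]] [[ 0.6538 -0.0357  0.014 ]]
```

Measured:
- **Gauge:** the block hole centres are 118.3 mm apart against an expected 118. Its centre is about (0.539, -0.026), with the passage tilted about 2.3° off world y.
- **Cover:** centre (0.542, 0.144), size 109 x 75 mm, which matches. Its tilt is about 5.8°, so it needs roughly a 3.5° turn.

I'll go behind it and lower the fingers.

apply_moves:
  plan:
    - {"translation": [0.045, -0.003, 0], "angular": [0, 0, 0], "hand": 0.038}
    - {"translation": [0.045, -0.003, 0], "angular": [0, 0, 0], "hand": 0.038}
    - {"translation": [0.045, -0.003, 0], "angular": [0, 0, 0], "hand": 0.038}
    - {"translation": [0.045, -0.0035, 0], "angular": [0, 0, 0], "hand": 0.038}
    - {"translation": [0, 0, 0.045], "angular": [0, 0, 0], "hand": 0.038}
    - {"translation": [0, 0, 0.045], "angular": [0, 0, 0], "hand": 0.038}
    - {"translation": [0, 0, 0.045], "angular": [0, 0, 0], "hand": 0.038}
    - {"translation": [0, 0, 0.045], "angular": [0, 0, 0], "hand": 0.038}
    - {"translation": [0, 0, 0.035], "angular": [0, 0, 0], "hand": 0.038}
    - {"translation": [0, 0, 0.005], "angular": [0, 0, 0], "hand": 0.038}

```text
time_s: 4.03
eef_pos: [0.5419, 0.2341, 0.0277]
eef_rot: [-0.001, 0.709, 0.706, -0.002]
wrist_force: [0.3, -0.1, -1.0]
opening: 0.446
```

```bash
python3 - <<'E'
from h import *
o=ctrl.get_obs(); print(o["eef_pos"],o["eef_rot"])
for n in ["wrist"]:
    c=ctrl.camera(n); im=c["img"][:,:,::-1]
    cv2.imwrite("pics/w3b.png",cv2.resize(im,(800,600),interpolation=cv2.INTER_CUBIC))
c=ctrl.camera("scene"); im=c["img"][:,:,::-1]
cv2.imwrite("pics/s3b.png",cv2.resize(im[120:300,140:400],None,fx=3,fy=3,interpolation=cv2.INTER_CUBIC))
E
```

```text
[0.54188634 0.23405485 0.02766618] [-0.00148363  0.70863891  0.7055654  -0.00248181]
```

View pics/w3b.png

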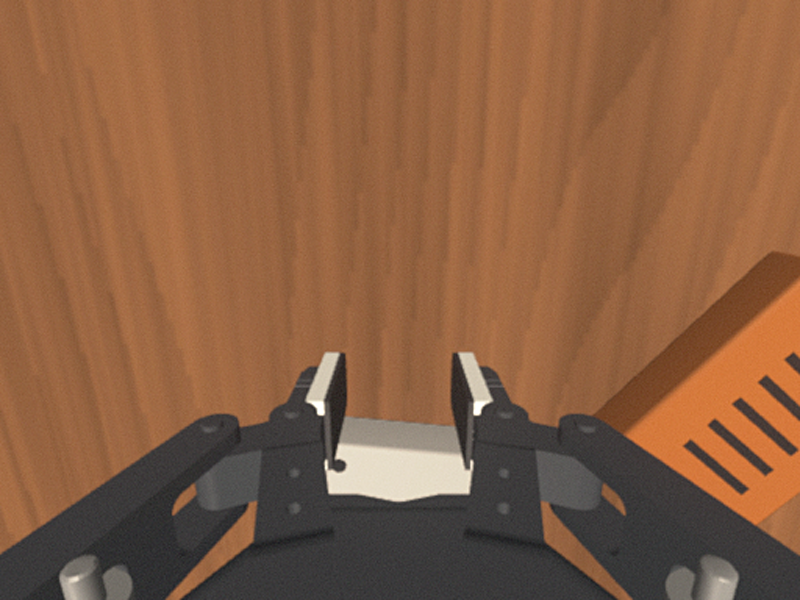

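View pics/s3b.png

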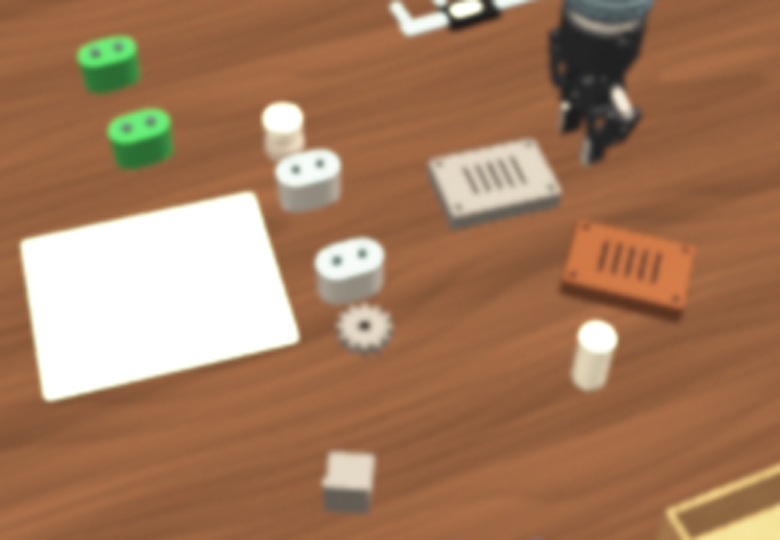

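The fingers are centred behind the cover with clear space around them. The cover's rear edge shows at rows 420-430 in the wrist view. I'll lower the rest of the way and start a straight push, watching the force.

apply_moves:
  plan:
    - {"translation": [0, 0, 0.015], "angular": [0, 0, 0], "hand": 0.038}
    - {"translation": [0, 0, 0.007], "angular": [0, 0, 0], "hand": 0.038}
    - {"translation": [-0.01, 0, 0], "angular": [0, 0, 0], "hand": 0.038}
    - {"translation": [-0.01, 0, 0], "angular": [0, 0, 0], "hand": 0.038}
    - {"translation": [-0.01, 0, 0], "angular": [0, 0, 0], "hand": 0.038}
    - {"translation": [-0.01, 0, 0], "angular": [0, 0, 0], "hand": 0.038}
    - {"translation": [-0.01, 0, 0], "angular": [0, 0, 0], "hand": 0.038}
    - {"translation": [-0.01, 0, 0], "angular": [0, 0, 0], "hand": 0.038}
    - {"translation": [0, 0, 0], "angular": [0, 0, 0], "hand": 0.038}

```text
time_s: 5.25
eef_pos: [0.5439, 0.1751, 0.0083]
eef_rot: [0.0, 0.708, 0.706, -0.0]
wrist_force: [0.7, 1.0, 1.5]
opening: 0.446
```

```bash
cat >> h.py <<'E'
G=np.array([.5389,-.0259]); GA=np.radians(2.3)   # passage tilt off world y
def look(tag):
    o=ctrl.get_obs(); print("tcp",o["eef_pos"].round(4),"yaw",round(np.degrees(2*np.arctan2(o["eef_rot"][2],o["eef_rot"][1])),2),"F",np.round(o["wrist_force"],1))
    for n in ["scene","wrist"]:
        c=ctrl.camera(n); np.save(f"{n}_{tag}.npy",c,allow_pickle=True); im=c["img"][:,:,::-1]
        if n=="scene": cv2.imwrite(f"pics/s_{tag}.png",cv2.resize(im[120:300,140:400],None,fx=3,fy=3,interpolation=cv2.INTER_CUBIC))
        else: cv2.imwrite(f"pics/w_{tag}.png",cv2.resize(im,(800,600),interpolation=cv2.INTER_CUBIC))
E
python3 -c "
from h import *
look('a')"
```

```text
tcp [0.5439 0.1751 0.0083] yaw 89.83 F [0.7 1.  1.5]
```

View pics/s_a.png

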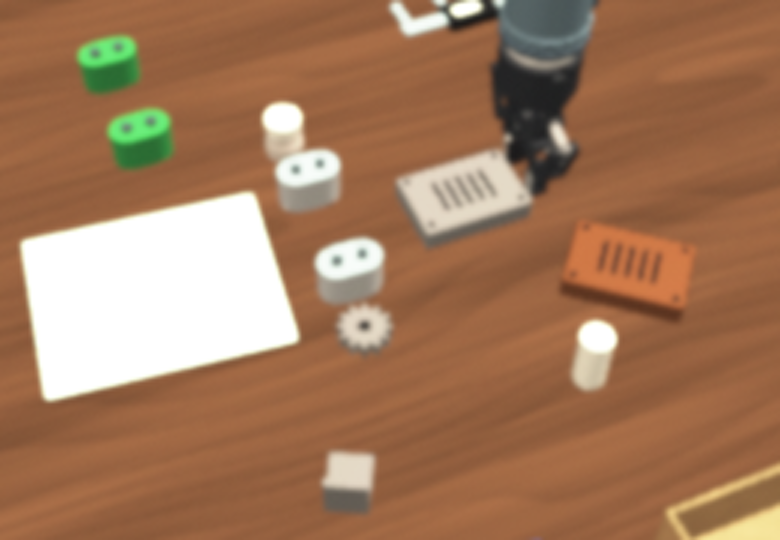

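View pics/w_a.png

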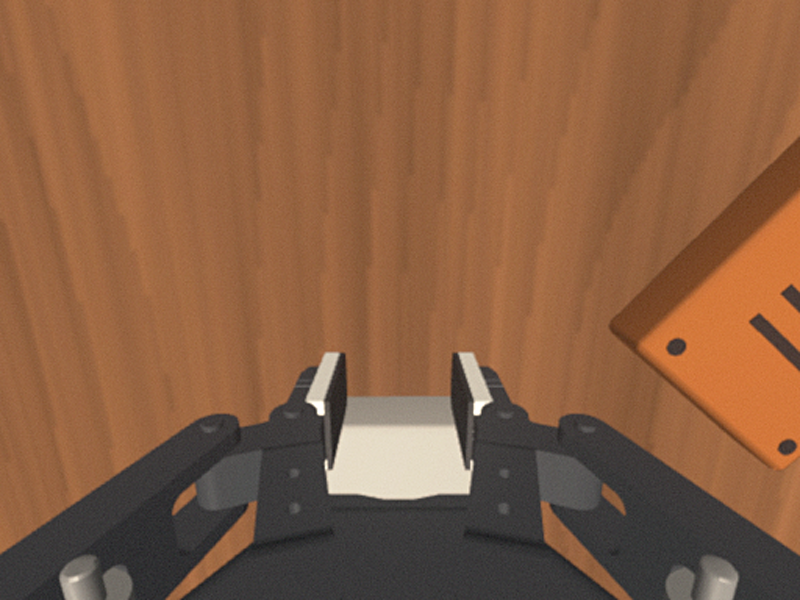

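The wrist view shows the cover's rear edge level at row 397, so it sits flush against both fingers. I'll measure it from the scene view.

```bash
cat >> h.py <<'E'
def meas(tag,z=.024,roi=None):
    c=np.load(f"scene_{tag}.npy",allow_pickle=True).item()
    from scipy.optimize import minimize
    hsv=cv2.cvtColor(c["img"],cv2.COLOR_RGB2HSV).astype(int)
    return c,hsv
def edgefit(c,guess,z=.024,off=(0,)):
    """refine cover pose (x,y,tilt) by max image gradient along projected top outline edges"""
    from scipy.optimize import minimize
    g=cv2.cvtColor(c["img"],cv2.COLOR_RGB2LAB).astype(np.float32)
    g=cv2.GaussianBlur(g,(0,0),0.8)
    def samp(uv): return cv2.remap(g,uv[:,0].astype(np.float32)[None],uv[:,1].astype(np.float32)[None],cv2.INTER_LINEAR)[0]
    sides=[]
    for s in np.linspace(-.85,.85,40):
        sides+= [((s*.038,-.055),(0,-1)),((.038,s*.055),(1,0)),((-.038,s*.055),(-1,0))]
    P=np.array([a for a,_ in sides]); N=np.array([b for _,b in sides])
    def cost(v):
        t=v[2]; M=np.array([[np.cos(t),np.sin(t)],[-np.sin(t),np.cos(t)]])
        f=lambda d: samp(proj(c,np.c_[(P+N*d)@M.T+v[:2],np.full(len(P),z)]))
        return -np.minimum(np.linalg.norm(f(-.003)-f(.003),axis=1),40).mean()
    best=None
    for dx in (-.004,0,.004):
        for dt in (-.03,0,.03):
            r=minimize(cost,[guess[0]+dx,guess[1],guess[2]+dt],method="Nelder-Mead",options=dict(initial_simplex=np.array([[guess[0]+dx,guess[1],guess[2]+dt]]*4)+np.array([[0,0,0],[.004,0,0],[0,.004,0],[0,0,.04]])))
            if best is None or r.fun<best.fun: best=r
    v=best.x; d=v[:2]-G; u=np.array([np.sin(GA),np.cos(GA)]); w=np.array([np.cos(GA),-np.sin(GA)])
    print("cover",v[:2].round(4),"tilt deg",np.degrees(v[2]).round(2),"score",round(best.fun,1),"| gauge: along",(d@u).round(4),"lateral",(d@w).round(4),"rel tilt",np.degrees(v[2]-GA).round(2))
    return v
E
python3 - <<'E'
from h import *
L=lambda n: np.load(n,allow_pickle=True).item()
edgefit(L("scene1.npy"),(.542,.144,.1)); edgefit(L("wrist2.npy"),(.542,.144,.1))
edgefit(L("scene_a.npy"),(.543,.11,0))
print(back(L("scene_a.npy"),np.array([(397,180),(495,151),(531,207),(430,237)])/3+[140,120],.024))
# gauge check in scene: hole centres
print(back(L("scene1.npy"),np.array([(296,169),(319,163),(337,261),(362,254)])/3+[140,120],.04))
E
```

```text
cover [0.5433 0.1433] tilt deg 6.02 score -39.7 | gauge: along 0.1692 lateral -0.0024 rel tilt 3.72
cover [0.542 0.144] tilt deg 4.01 score -40.0 | gauge: along 0.1699 lateral -0.0037 rel tilt 1.71
cover [0.5485 0.1071] tilt deg -0.25 score -39.9 | gauge: along 0.1332 lateral 0.0042 rel tilt -2.55
[[0.51469188 0.05445188 0.024     ]
 [0.51550587 0.15808853 0.024     ]
 [0.59379969 0.15726208 0.024     ]
 [0.59153766 0.05451731 0.024     ]]
[[ 0.47899041 -0.03452303  0.04      ]
 [ 0.47992344 -0.01159724  0.04      ]
 [ 0.59776574 -0.03943795  0.04      ]
 [ 0.59872419 -0.01585352  0.04      ]]
```

```bash
sed -i 's/,axis=1),40)/,axis=1),90)/' h.py; python3 - <<'E'
from h import *
L=lambda n: np.load(n,allow_pickle=True).item()
edgefit(L("scene1.npy"),(.542,.144,.1)); edgefit(L("wrist2.npy"),(.542,.144,.1))
edgefit(L("scene_a.npy"),(.543,.11,0))
print(back(L("scene1.npy"),(np.array([(296,169),(319,163),(337,261),(362,254)])+.5)/3-.5+[140,120],.04))
E
```

```text
cover [0.5437 0.1425] tilt deg 6.0 score -50.1 | gauge: along 0.1685 lateral -0.002 rel tilt 3.7
cover [0.5423 0.1454] tilt deg 6.12 score -86.4 | gauge: along 0.1713 lateral -0.0035 rel tilt 3.82
cover [0.5495 0.1072] tilt deg -0.14 score -51.7 | gauge: along 0.1334 lateral 0.0052 rel tilt -2.44
[[ 0.477416   -0.03495197  0.04      ]
 [ 0.47834298 -0.0120117   0.04      ]
 [ 0.59636662 -0.03984393  0.04      ]
 [ 0.59731917 -0.01624564  0.04      ]]
```

The cover now sits about 4-5 mm to the +x side of the passage line and is 2.4° under-turned. I'll push on about 45 mm with a slight turn and sideways drift.

apply_moves:
  plan:
    - {"translation": [-0.007, -0.0004, 0], "angular": [0, 0, 0.0065], "hand": 0.038}
    - {"translation": [-0.007, -0.0006, 0], "angular": [0, 0, 0.0065], "hand": 0.038}
    - {"translation": [-0.007, -0.0006, 0], "angular": [0, 0, 0.0065], "hand": 0.038}
    - {"translation": [-0.007, -0.0006, 0], "angular": [0, 0, 0.0065], "hand": 0.038}
    - {"translation": [-0.007, -0.0006, 0], "angular": [0, 0, 0.0065], "hand": 0.038}
    - {"translation": [-0.005, -0.0004, 0], "angular": [0, 0, 0.0045], "hand": 0.038}
    - {"translation": [0, 0, 0], "angular": [0, 0, 0], "hand": 0.038}

```text
time_s: 6.22
eef_pos: [0.5399, 0.1356, 0.0083]
eef_rot: [0.0, 0.721, 0.693, -0.0]
wrist_force: [-0.3, -0.4, -0.7]
opening: 0.443
```

```bash
python3 - <<'E'
from h import *
look('b')
L=lambda n: np.load(n,allow_pickle=True).item()
edgefit(L("scene_b.npy"),(.545,.067,.04))
E
```

```text
tcp [0.5399 0.1356 0.0083] yaw 87.73 F [-0.3 -0.4 -0.7]
cover [0.5429 0.0685] tilt deg 2.66 score -51.2 | gauge: along 0.0944 lateral 0.0002 rel tilt 0.36
```

View pics/s_b.png

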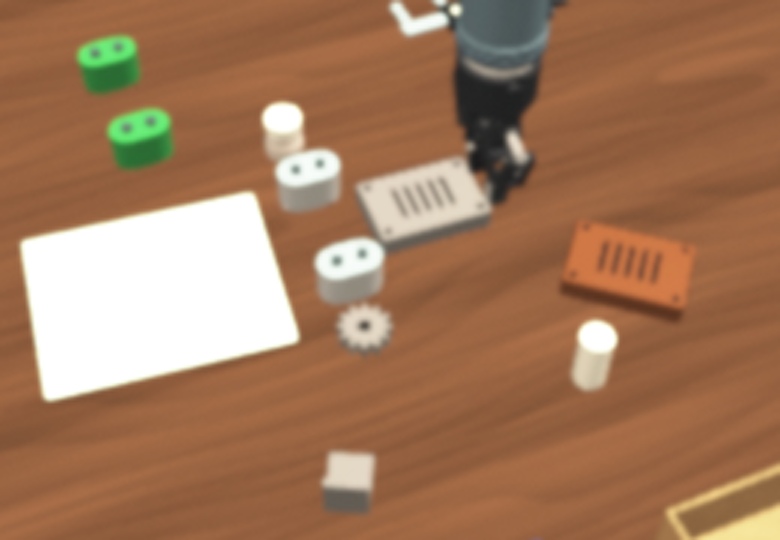

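The cover is now on the passage line, lateral 0.2 mm and tilt 0.4°. The pusher itself is 5.5 mm off-centre, so I'll back off, re-centre it, narrow the fingers a little and enter the gap.

apply_moves:
  plan:
    - {"translation": [0.008, 0.0, 0], "angular": [0, 0, 0], "hand": 0.034}
    - {"translation": [0, 0.0055, 0], "angular": [0, 0, 0], "hand": 0.034}
    - {"translation": [-0.007, 0, 0], "angular": [0, 0, 0], "hand": 0.034}
    - {"translation": [-0.007, 0, 0], "angular": [0, 0, 0], "hand": 0.034}
    - {"translation": [-0.007, 0, 0], "angular": [0, 0, 0], "hand": 0.034}
    - {"translation": [-0.007, 0, 0], "angular": [0, 0, 0], "hand": 0.034}
    - {"translation": [-0.007, 0, 0], "angular": [0, 0, 0], "hand": 0.034}
    - {"translation": [-0.007, 0, 0], "angular": [0, 0, 0], "hand": 0.034}
    - {"translation": [0, 0, 0], "angular": [0, 0, 0], "hand": 0.034}

```text
time_s: 7.45
eef_pos: [0.5441, 0.1013, 0.0083]
eef_rot: [0.0, 0.721, 0.693, -0.0]
wrist_force: [-0.4, -0.0, 0.0]
opening: 0.394
```

```bash
python3 - <<'E'
from h import *
look('c')
L=lambda n: np.load(n,allow_pickle=True).item()
edgefit(L("scene_c.npy"),(.541,.034,.04))
E
```

```text
tcp [0.5441 0.1013 0.0083] yaw 87.72 F [-0.4 -0.   0. ]
cover [0.5413 0.0346] tilt deg 2.99 score -44.5 | gauge: along 0.0605 lateral 0.0 rel tilt 0.69
```

View pics/s_c.png

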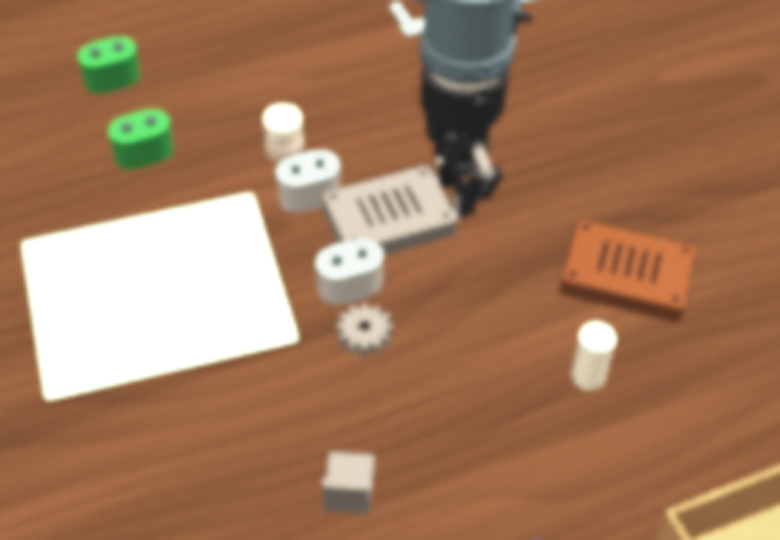

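View pics/w_c.png

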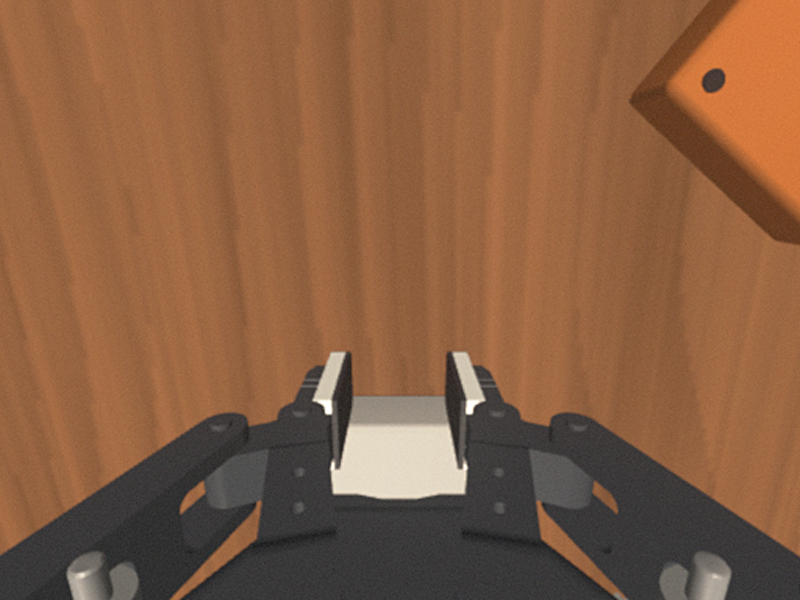

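apply_moves:
  plan:
    - {"translation": [-0.007, 0, 0], "angular": [0, 0, 0], "hand": 0.034}
    - {"translation": [-0.007, 0, 0], "angular": [0, 0, 0], "hand": 0.034}
    - {"translation": [-0.007, 0, 0], "angular": [0, 0, 0], "hand": 0.034}
    - {"translation": [-0.007, 0, 0], "angular": [0, 0, 0], "hand": 0.034}
    - {"translation": [-0.007, 0, 0], "angular": [0, 0, 0], "hand": 0.034}
    - {"translation": [-0.007, 0, 0], "angular": [0, 0, 0], "hand": 0.034}

```text
time_s: 8.3
eef_pos: [0.5424, 0.0594, 0.0083]
eef_rot: [-0.0, 0.721, 0.693, 0.0]
wrist_force: [-0.3, 0.3, -0.5]
opening: 0.399
```

```bash
python3 - <<'E'
from h import *
look('d')
E
```

```text
tcp [0.5424 0.0594 0.0083] yaw 87.76 F [-0.3  0.3 -0.5]
```

View pics/s_d.png

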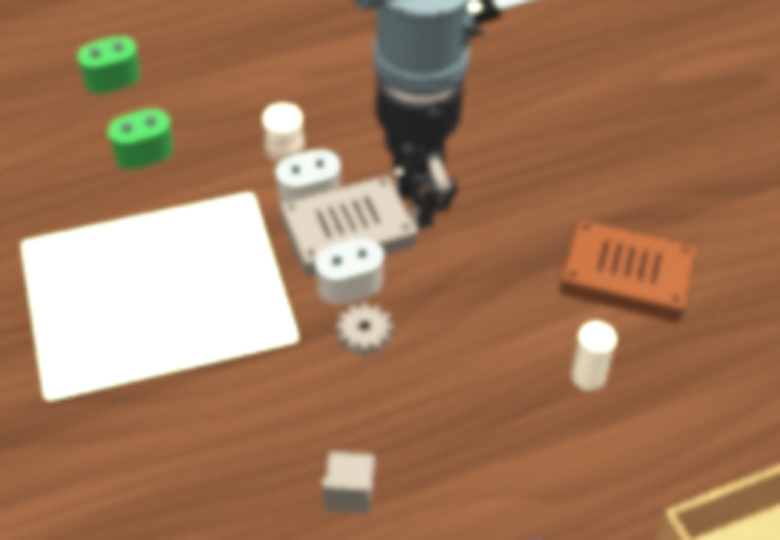

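View pics/w_d.png

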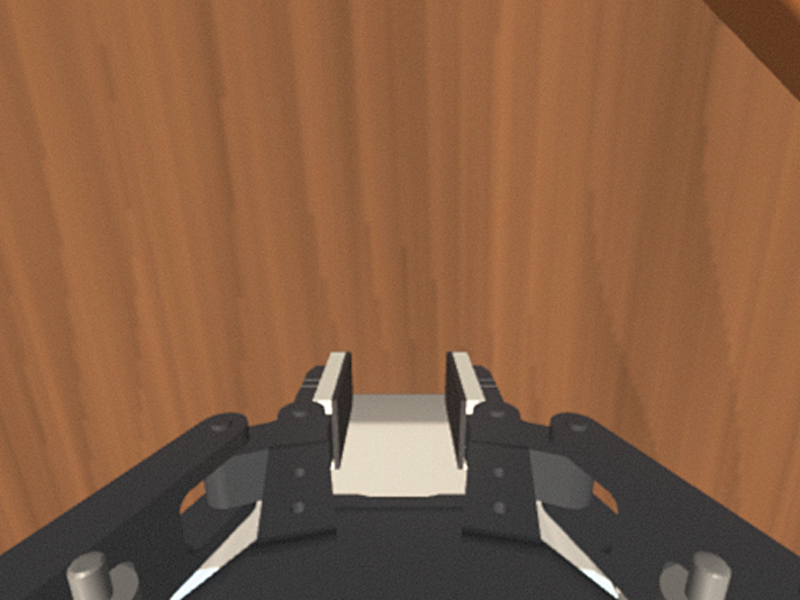

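The cover is in the gap, about 17 mm past the centre on the approach side, sliding at near-zero force. I'll keep pushing.

apply_moves:
  plan:
    - {"translation": [-0.008, 0, 0], "angular": [0, 0, 0], "hand": 0.034}
    - {"translation": [-0.008, 0, 0], "angular": [0, 0, 0], "hand": 0.034}
    - {"translation": [-0.008, 0, 0], "angular": [0, 0, 0], "hand": 0.034}
    - {"translation": [-0.008, 0, 0], "angular": [0, 0, 0], "hand": 0.034}
    - {"translation": [-0.008, 0, 0], "angular": [0, 0, 0], "hand": 0.034}
    - {"translation": [-0.008, 0, 0], "angular": [0, 0, 0], "hand": 0.034}
    - {"translation": [-0.008, 0, 0], "angular": [0, 0, 0], "hand": 0.034}
    - {"translation": [-0.008, 0, 0], "angular": [0, 0, 0], "hand": 0.034}

```text
time_s: 9.4
eef_pos: [0.5399, -0.0045, 0.0083]
eef_rot: [-0.0, 0.721, 0.693, 0.0]
wrist_force: [-0.2, 2.3, 0.9]
opening: 0.396
```

```bash
python3 - <<'E'
from h import *
look('e')
E
```

```text
tcp [ 0.5399 -0.0045  0.0083] yaw 87.77 F [-0.2  2.3  0.9]
```

View pics/s_e.png

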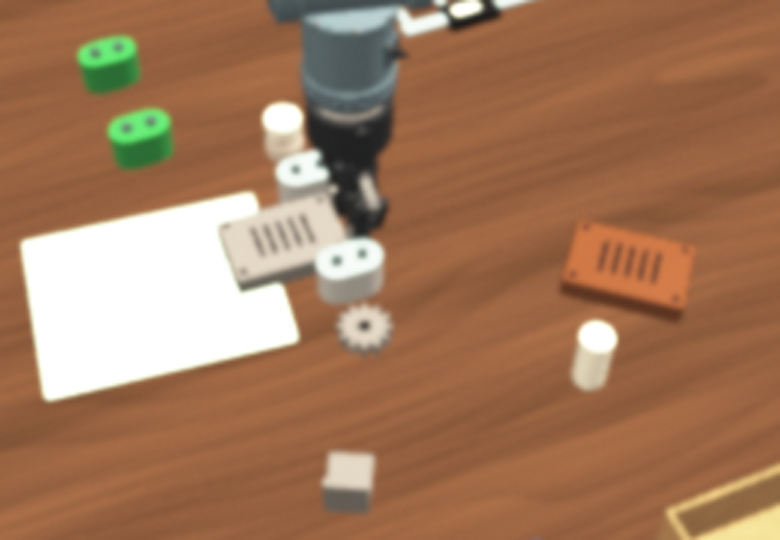

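View pics/w_e.png

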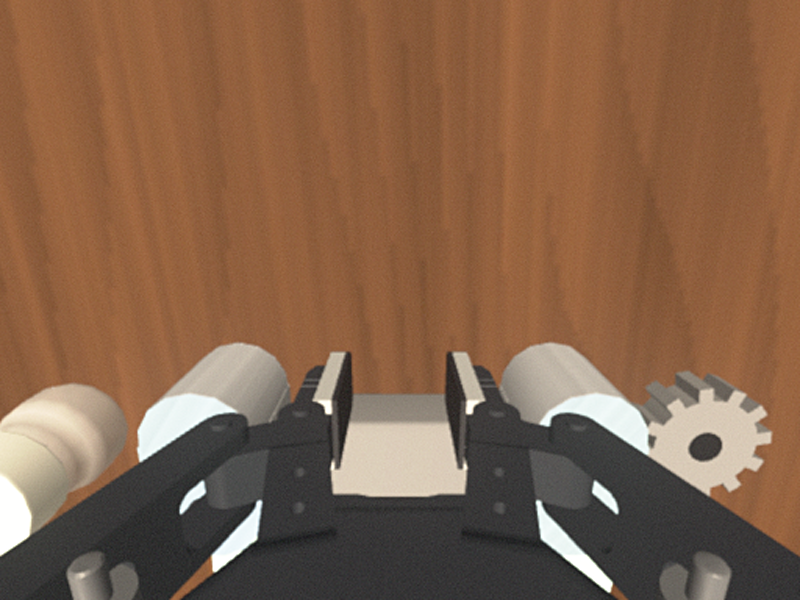

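The fingers are centred between the blocks and everything is clear. I'll continue in two stages.

apply_moves:
  plan:
    - {"translation": [-0.006, 0, 0], "angular": [0, 0, 0], "hand": 0.034}
    - {"translation": [-0.006, 0, 0], "angular": [0, 0, 0], "hand": 0.034}
    - {"translation": [-0.008, 0, 0], "angular": [0, 0, 0], "hand": 0.034}
    - {"translation": [-0.008, 0, 0], "angular": [0, 0, 0], "hand": 0.034}

```text
time_s: 10.0
eef_pos: [0.5388, -0.0325, 0.0083]
eef_rot: [-0.0, 0.721, 0.693, -0.0]
wrist_force: [-0.5, 0.5, -0.3]
opening: 0.399
```

apply_moves:
  plan:
    - {"translation": [-0.008, 0, 0], "angular": [0, 0, 0], "hand": 0.034}
    - {"translation": [-0.008, 0, 0], "angular": [0, 0, 0], "hand": 0.034}
    - {"translation": [-0.008, 0, 0], "angular": [0, 0, 0], "hand": 0.034}
    - {"translation": [-0.008, 0, 0], "angular": [0, 0, 0], "hand": 0.034}
    - {"translation": [-0.008, 0, 0], "angular": [0, 0, 0], "hand": 0.034}
    - {"translation": [-0.008, 0, 0], "angular": [0, 0, 0], "hand": 0.034}
    - {"translation": [-0.008, 0, 0], "angular": [0, 0, 0], "hand": 0.034}

```text
time_s: 10.88
eef_pos: [0.5366, -0.0884, 0.0083]
eef_rot: [-0.0, 0.721, 0.693, -0.0]
wrist_force: [0.4, -0.1, -0.4]
opening: 0.399
```

```bash
python3 - <<'E'
from h import *
look('f')
L=lambda n: np.load(n,allow_pickle=True).item()
o=ctrl.get_obs()
edgefit(L("scene_f.npy"),(.535,o["eef_pos"][1]-.067,.04))
E
```

```text
tcp [ 0.5366 -0.0884  0.0083] yaw 87.76 F [ 0.4 -0.1 -0.4]
cover [ 0.5458 -0.1539] tilt deg 1.19 score -42.7 | gauge: along -0.1276 lateral 0.0121 rel tilt -1.11
```

View pics/s_f.png

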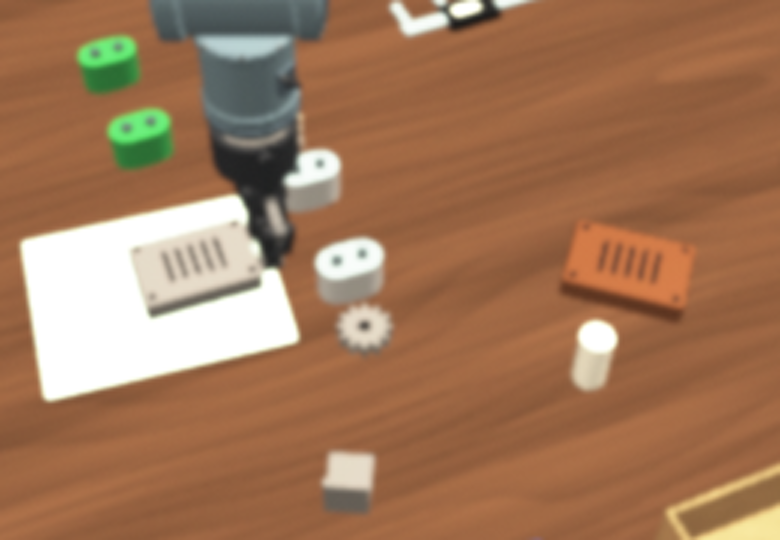

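apply_moves:
  plan:
    - {"translation": [-0.008, 0, 0], "angular": [0, 0, 0], "hand": 0.034}
    - {"translation": [-0.008, 0, 0], "angular": [0, 0, 0], "hand": 0.034}
    - {"translation": [-0.008, 0, 0], "angular": [0, 0, 0], "hand": 0.034}
    - {"translation": [-0.005, 0, 0], "angular": [0, 0, 0], "hand": 0.034}
    - {"translation": [0, 0, 0], "angular": [0, 0, 0], "hand": 0.034}
    - {"translation": [0.01, 0, 0], "angular": [0, 0, 0], "hand": 0.034}
    - {"translation": [0, 0, -0.03], "angular": [0, 0, 0], "hand": 0.034}
    - {"translation": [0, 0, -0.045], "angular": [0, 0, 0], "hand": 0.034}
    - {"translation": [0, 0, -0.045], "angular": [0, 0, 0], "hand": 0.034}
    - {"translation": [0, 0, -0.045], "angular": [0, 0, 0], "hand": 0.034}

```text
time_s: 12.22
eef_pos: [0.5357, -0.1058, 0.1747]
eef_rot: [-0.0, 0.72, 0.693, 0.0]
wrist_force: [0.2, -0.3, -0.5]
opening: 0.398
```

apply_moves:
  plan:
    - {"translation": [0.03, 0, -0.04], "angular": [0, 0, 0], "hand": 0.034}
    - {"translation": [0.04, 0, -0.03], "angular": [0, 0, 0], "hand": 0.034}
    - {"translation": [0.04, 0, 0], "angular": [0, 0, 0], "hand": 0.034}
    - {"translation": [0, 0, 0], "angular": [0, 0, 0], "hand": 0.034}

```text
time_s: 12.72
eef_pos: [0.54, 0.0062, 0.2437]
eef_rot: [0.0, 0.719, 0.695, 0.0]
wrist_force: [1.0, 0.7, -0.4]
opening: 0.397
```

```bash
python3 - <<'E'
from h import *
look('g')
E
```

```text
tcp [0.54   0.0062 0.2437] yaw 88.01 F [ 1.   0.7 -0.4]
```

View pics/s_g.png

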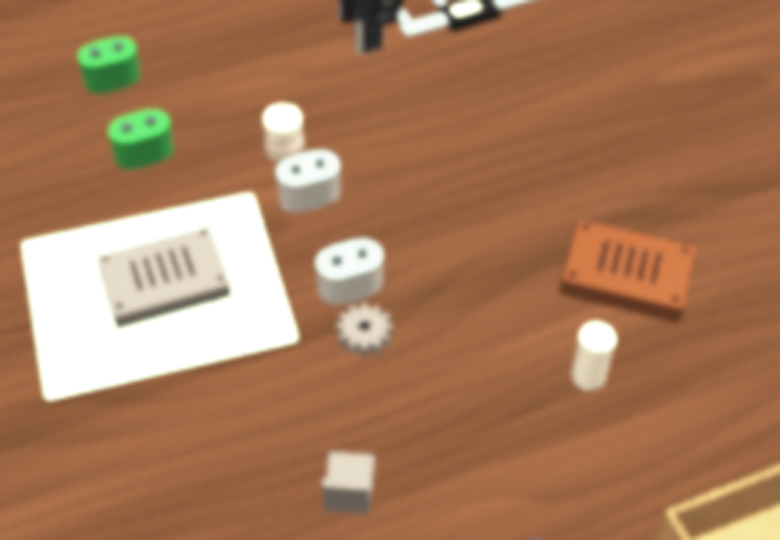

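View pics/w_g.png

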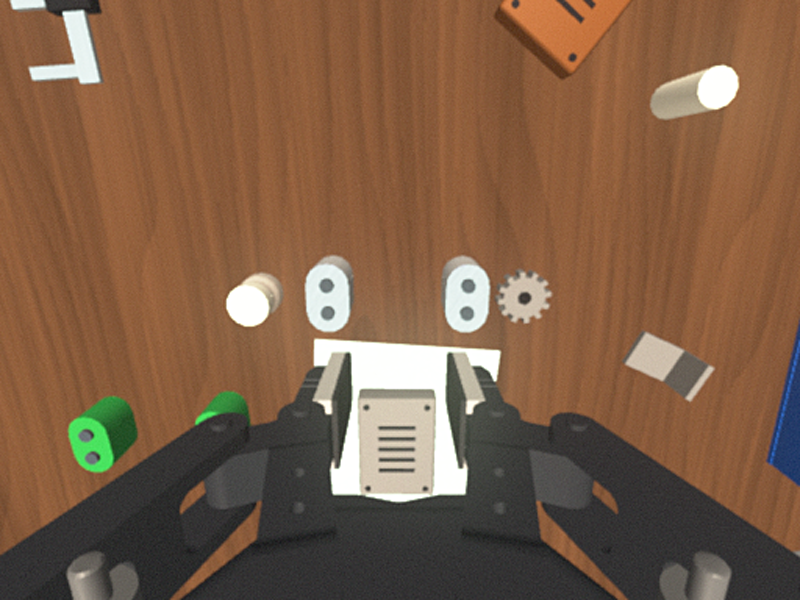

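The cover lies well inside the sheet with white visible all round it, and the jar and gear have not visibly moved. A numeric check of the corners comes next.

```bash
python3 - <<'E'
from h import *
L=lambda n: np.load(n,allow_pickle=True).item()
s=L("scene_g.npy"); f=lambda p,z: back(s,(np.array(p)+.5)/3-.5+[140,120],z)[:,:2]
S=f([(23,240),(255,193),(298,341),(47,400)],0); c=S.mean(0)
C=f([(100,258),(209,231),(228,291),(117,317)],.024)
ax=(S[1]-S[0]+S[2]-S[3]); ax/=np.linalg.norm(ax); ay=np.array([-ax[1],ax[0]])
print("sheet",c.round(4),np.linalg.norm(S[1]-S[0]),np.linalg.norm(S[2]-S[1]))
print("cover size",np.linalg.norm(C[1]-C[0]),np.linalg.norm(C[2]-C[1]),C.mean(0))
print("corners in sheet",np.c_[(C-c)@ax,(C-c)@ay].round(3).tolist())
a,b=L("scene1.npy")["img"].astype(int),s["img"].astype(int)
d=(np.abs(a-b).max(2)>40).astype(np.uint8); n,_,st,_=cv2.connectedComponentsWithStats(d)
print([r[:5].tolist() for r in st[1:] if r[4]>15])
print(ctrl.get_obs()["wrist_force"])
ctrl.hand_in()
E
```

```text
sheet [ 0.5347 -0.1927] 0.2233048938242915 0.18219253166036004
cover size 0.10146271569991552 0.07336011985401474 [ 0.53894648 -0.18453921]
corners in sheet [[-0.044, 0.03], [0.057, 0.035], [0.06, -0.038], [-0.039, -0.04]]
[[207, 0, 5, 5, 21], [215, 0, 8, 5, 27], [285, 0, 12, 26, 201], [156, 12, 4, 14, 21], [218, 21, 66, 117, 4525], [161, 28, 10, 3, 21], [248, 67, 7, 5, 25], [283, 166, 44, 30, 917], [173, 196, 44, 33, 937]]
[-0.07573174  0.08502356  0.25428884]
the job is handed in; nothing more can be done
```

I pushed the cover end first through the gap with two fingertips on its rear end, then on until all of it lay on the sheet. I lifted the fingers clear and handed the job in at about 13 s of the 70 s allowed; the hand-in gives no verdict.

- **The pass:** the cover first swung about 5 mm off the passage line, so I drifted it back and re-centred the fingers before entering. Wrist force was low at every reading (largest about 2.4 N), so I saw no sign of jamming.
- **On the sheet:** in the last scene image all four corners lie at most 60 mm and 40 mm from the sheet's centre. The limits are 112 mm and 92 mm.
- **Other things on the desk:** comparing the first and last scene images showed changes only at the robot, the cover's old spot and its new spot. No bystander had moved.
- **Robot clear:** nothing was touching at hand-in, with the fingertips about 0.24 m above the desk.

Three checks disagreed or were weak:
- **Camera offset:** the scene and wrist cameras differed by about 1.5 mm sideways on the cover, within the 3 mm gap clearance.
- **Edge fit on the paper:** with the cover on the white sheet the automatic fit put it about 12 mm off the passage line. I discarded that reading and used hand-picked corners.
- **Hand-picked corners:** they read the cover as 101 x 73 mm instead of 110 x 76, an error of under 10 mm, well inside the roughly 50 mm of room on every side.

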